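# Roll the cap strips home on a well plate

### The job

Take the hand roller out of its stand and roll it along the whole well plate with a steady downward push of about 14 N, never more than 25 N, so that all twelve cap strips go down fully home. Press with the roller's drum only, letting it turn, then hang the roller back upright in its stand and let go. Leave the beaker, bottle, blue box and jar where they are.

Things in the scene. Friction and masses are not known exactly. Their poses are not given: they have to be found in the camera images.
- jack: Support for the plate, fixed to the bench: grey base 150 (x) x 110 (y) x 12 mm, round column, platform 142 x 100 mm. Origin: centre of its underside, on the bench; z up, x along the plate's long side. It carries, level and centred over the origin, a white well plate 127 (x) x 85 (y) mm covered by a flat sheet of 12 cap strips.
- column (a point): Top of the fixed column, 38 mm above the bench. The platform above it is clamped at a height that differs every time and is not reported: unpressed strip tops stand 82 to 113 mm above the bench (find them by touch or camera), 5 mm lower when home. The plate sits on rubber cushions: it sinks elastically under load, roughly 3 to 4 N per mm, and comes back.
- roller: Hand roller, about 0.4 kg. Origin: lowest point of the drum, midway along it; z up, drum axis along y, rolls along x. Rubber drum 40 mm in diameter, 80 mm long, turns freely on an axle at z = 20 mm. Steel guard plate over it 88 (x) x 100 (y) mm, z = 46 to 52 mm. It starts upright in its stand, guard plate on the rims.
- handle (a point): Centre of the roller's black upright handle block, at z = 76 mm of the roller: 22 mm thick (x), 84 mm long (y), from z = 52 (the guard plate's top) to z = 100 mm. Hold it across its 22 mm thickness.
- stand: Roller stand, an open aluminium box fixed to the bench: outside 80 (x) x 132 (y) mm, opening 64 (x) x 116 (y) mm, rim 56 mm above the bench. Origin: centre of its underside, on the bench; z up. The roller hangs in it with its drum along the stand's y, guard plate resting on the two long rims, roller origin 10 mm above the bench.
- drum (a joint): Turn of the roller's drum about its axle (rad), 0 at the start, either sign; 20 mm of rolling is 1 rad. In rolling, the drum meets the standing strips at a slant, so its whole contact force peaks some 5 N above the steady downward push.
- beaker: Bystander: glass beaker, 68 mm across, 85 mm high. Origin: centre of its underside.
- bottle: Bystander: amber bottle, 64 mm across, 130 mm high. Origin: centre of its underside.
- tipbox: Bystander: blue closed box 85 x 120 x 55 mm. Origin: centre of its underside.
- jar: Bystander: small white jar, 48 mm across, 50 mm high. Origin: centre of its underside.
- strip0 (a joint): How far cap strip 0 is pressed down (m): 0 to 0.001 at the start, 0.005 fully home; stays where it is left. The strips are grey bars 8.4 (x) x 74 mm (y), side by side, a sheet 108 mm long; each is held by friction, about 4.5 N pushes one down; the drum bears on two or three at once. Its centre lies at x = -49.5 mm of the plate support's frame (jack).
- strip1 (a joint): How far cap strip 1 is pressed down (m): 0 to 0.001 at the start, 0.005 fully home; stays where it is left. Its centre lies at x = -40.5 mm of the plate support's frame (jack).
- strip2 (a joint): How far cap strip 2 is pressed down (m): 0 to 0.001 at the start, 0.005 fully home; stays where it is left. Its centre lies at x = -31.5 mm of the plate support's frame (jack).
- strip3 (a joint): How far cap strip 3 is pressed down (m): 0 to 0.001 at the start, 0.005 fully home; stays where it is left. Its centre lies at x = -22.5 mm of the plate support's frame (jack).
- strip4 (a joint): How far cap strip 4 is pressed down (m): 0 to 0.001 at the start, 0.005 fully home; stays where it is left. Its centre lies at x = -13.5 mm of the plate support's frame (jack).
- strip5 (a joint): How far cap strip 5 is pressed down (m): 0 to 0.001 at the start, 0.005 fully home; stays where it is left. Its centre lies at x = -4.5 mm of the plate support's frame (jack).
- strip6 (a joint): How far cap strip 6 is pressed down (m): 0 to 0.001 at the start, 0.005 fully home; stays where it is left. Its centre lies at x = +4.5 mm of the plate support's frame (jack).
- strip7 (a joint): How far cap strip 7 is pressed down (m): 0 to 0.001 at the start, 0.005 fully home; stays where it is left. Its centre lies at x = +13.5 mm of the plate support's frame (jack).
- strip8 (a joint): How far cap strip 8 is pressed down (m): 0 to 0.001 at the start, 0.005 fully home; stays where it is left. Its centre lies at x = +22.5 mm of the plate support's frame (jack).
- strip9 (a joint): How far cap strip 9 is pressed down (m): 0 to 0.001 at the start, 0.005 fully home; stays where it is left. Its centre lies at x = +31.5 mm of the plate support's frame (jack).
- strip10 (a joint): How far cap strip 10 is pressed down (m): 0 to 0.001 at the start, 0.005 fully home; stays where it is left. Its centre lies at x = +40.5 mm of the plate support's frame (jack).
- strip11 (a joint): How far cap strip 11 is pressed down (m): 0 to 0.001 at the start, 0.005 fully home; stays where it is left. Its centre lies at x = +49.5 mm of the plate support's frame (jack).
There are look-alikes about, which are no part of the job. What is shaped like the roller but green is not meant.

How it is judged:
On the way, in this order (a step that is already met when the one before it is completed fails the run):
1. the roller is lifted clear of its stand (z of roller in the frame of stand above 0.06 m), for 0.1 s.
2. the drum has turned by at least 2 rad (40 mm of rolling) while it presses on the plate's strips (contact force between roller and jack above 2 N and (value of joint drum above 2 rad or value of joint drum below -2 rad)).
3. all twelve strips are home (each pressed down by more than 3.5 of 5 mm) (value of joint each of strip0, strip1, strip2, strip3, strip4, strip5, strip6, strip7, strip8, strip9, strip10, strip11 above 0.0035 m), for 0.2 s.
At the end, for the whole second after the job is handed in: All twelve strips are pressed down by more than 3.5 mm of their 5 mm, and the roller hangs at rest in its stand: guard plate on the rims (origin 4 to 14 mm above the bench), within 15 mm (x) and 18 mm (y) of the stand's centre, upright within 0.12 rad (all of step 3 and x of roller in the frame of stand between -0.015 and 0.015 m and y of roller in the frame of stand between -0.018 and 0.018 m and z of roller in the frame of stand between 0.004 and 0.014 m and angle between roller's own z axis and vertical below 0.12 rad and linear speed of roller below 0.02 m/s); the robot touches nothing.
It fails at once if the roller presses on the plate, its strips or their stand with more than 25 N (contact force between roller and jack above 25 N).
It fails at once if the gripper or arm itself presses on the plate, its strips or their stand (more than 1 N) (contact force between any of the fingers, the arm and jack above 1 N).
It fails at once if a bystander (beaker, bottle, box, jar) is moved by more than 30 mm (distance of any of beaker, bottle, tipbox, jar from where it was at the start of the episode above 0.03 m).
It also fails if it takes over 67 s, if anything falls off the work surface, if the arm or the gripper's body presses on something with over 40 N, if the wrist force passes 120 N, or if a joint passes its speed limit or range.

### The arm

A 6-joint arm with a two-finger parallel gripper is mounted at the origin on the work surface. World frame = base frame: x ahead of the robot, y to its left, z up, the work surface at z = 0. Lengths are in m, angles in rad, forces in N, time in s.
With the tool pointing down it reaches from about 0.35 to 0.775 m from the base axis. Payload 7.3 kg.
Tool frame: the origin (TCP) lies at the very end of the fingers, on their centre line; the grasp point (between the pads) lies 19 mm behind it; z points along the fingers, y is the direction in which the jaws open and shut (so a half turn about z gives the same grasp; the last joint's range is limited). The gripper opens to 92 mm and grips with 3 to 60 N. Pads are 19 mm wide; open, the fingers measure 130 mm over their backs; the gripper's body (75 mm by 190 mm) begins 47 mm behind the grasp point.
Start: joints at [1.108, 0.342, 1.524, -0, 1.275, -0.146], TCP at [0.164, 0.499, 0.227] pointing down, gripper open.
Joint ranges: [-2.53, 2.53], [-0.77, 2.02], [0.04, 2.7], [-1, 4.14], [0.28, 2.66], [-3.11, 3.11]. Speed limits (rad/s): [2.57, 2.57, 3.14, 3.14, 3.14, 3.14].

### API

Orientations are given as [roll, pitch, yaw] about the fixed x, y, z axes, in that order (R = Rz(yaw) Ry(pitch) Rx(roll)).
In Python, from cell import monitor, eyes, order gives the robot as it stands. The module is installed in compiled form; this text tells all that it offers.
- The arm moves only by the tool carry_out, never from a script. Its argument "targets" is a list of rows, each a list of 2 entries, a list of its own where there are three numbers: the shift along the tool's x, y, z in m, then the turn about the tool's z in rad. In form: [[[dx, dy, dz], twist], ...]. A call has 1 to 10 rows; each row shifts and turns the pose as measured when the row begins, along the tool's axes as they then stand; what a row does not reach is not made up. A row lasts 1/8 s, in which the tool goes at most 62.5 mm and 10.7 degrees, less where a joint would pass 70% of its speed; a pose out of reach is approached as far as the arm can. A call is refused whole if a number of a shift passes 0.0625 or a number of a turn 0.188, either way. A call with a gripper value outside its range is refused whole. "fingers" is the closure, from 0 (fully open) to 1 (shut), set as the call begins (left out, the last holds). The fingers move at their own pace and stop on an object; "grip_force" is the grip in N (left out, the last holds). Time passes only in rows, so rows that do not move let the fingers close. It gives the time, the measured TCP pose, the force and the opening at its end, in the units of the state.
- monitor.observe(): the state, without advancing time (a new reading comes with each control period).
- eyes.read_camera(name): name is "scene" or "top"; returns the picture (420x560x3 uint8, red, green, blue); there is no depth.
- eyes.camera_info(name): a dict with "K" (3x3 intrinsics, pixels), "rvec" (rotation vector, rad) and "tvec" (3), from world to camera coordinates, as OpenCV has them. Camera axes: x right, y down, z forward; pixel columns grow to the right and rows downward; lengths in m; the calibration is good to about 2 mm. A picture is of the moment at which its call begins. camera_info takes no time and is no camera call.
- order.hand_in(): hands the job in, once; it reports no verdict.
The state is a dict: "time": time; "qpos": joint angles; "qvel": joint speeds; "joint_efforts": joint torques, N m; "tool_pos": TCP position; "tool_rot": TCP orientation; "contact_force": force on the tool from outside, world axes, zero at the start; "torque": the same for the moment, N m; "opening": finger opening in m.
Only numpy, scipy, OpenCV 4.12 (cv2) and the standard library are available. Lean on these libraries where they do the work, as an engineer would, in place of code of your own. Each camera call takes 0.05 s, during which the arm holds its last target.

## Working session

There is one attempt and no reset: what is moved stays moved. The work goes in short steps, Python scripts to look and compute and a tool call to move; the robot and the scene stay as the last step left them, time stands still between calls to the robot, and variables do not carry over. Pictures are saved under pics/ and viewed, and the job is handed in when it is done.

Besides the shell and the picture viewer there is one more tool, called after ">>>" by a JSON object that holds its "api" and its "payload". carry_out: Moves the arm, as the interface text tells. Its arguments: {"type":"object","properties":{"targets":{"type":"array","items":{"type":"array"}},"fingers":{"type":"number"},"grip_force":{"type":"number"}},"required":["targets"]}

```bash
mkdir -p pics
python3 - <<'E'
from cell import monitor, eyes, order
import cv2
print(monitor.observe())
for n in ["scene","top"]:
    im=eyes.read_camera(n); cv2.imwrite(f"pics/{n}0.png",im[:,:,::-1]); print(n,eyes.camera_info(n))
E
```

```text
{'time': 0.0, 'qpos': array([ 1.10800585e+00,  3.42728822e-01,  1.52500895e+00, -1.47319907e-06,
        1.27537257e+00, -1.46014474e-01]), 'qvel': array([-0.00137444, -0.00170289,  0.00155768,  0.0011042 ,  0.00112466,
        0.00046448]), 'joint_efforts': array([ 1.08077940e-03, -4.31243491e+01, -2.44225556e+01,  7.19528552e-02,
        5.58695546e-02, -1.17869176e-04]), 'tool_pos': array([0.16334789, 0.49852504, 0.2260446 ]), 'tool_rot': array([-3.14009090e+00, -2.19425114e-04,  2.82481692e+00]), 'contact_force': array([0.06738319, 0.40342264, 0.48196577]), 'torque': array([-0.06311483,  0.03292099, -0.04221424]), 'opening': 0.09167469254774085}
scene {'K': array([[537.90185778,   0.        , 280.9112535 ],
       [  0.        , 537.90185778, 222.21556749],
       [  0.        ,   0.        ,   1.        ]]), 'rvec': array([ 0.72537943,  2.73521285, -0.93791775]), 'tvec': array([ 0.54368224, -0.14706875,  1.40551053])}
top {'K': array([[406.29465004,   0.        , 287.55193442],
       [  0.        , 406.29465004, 208.23749588],
       [  0.        ,   0.        ,   1.        ]]), 'rvec': array([ 2.14078473, -2.07436586,  0.21668176]), 'tvec': array([-0.07517428,  0.59872135,  0.75567657])}
```

View pics/scene0.png

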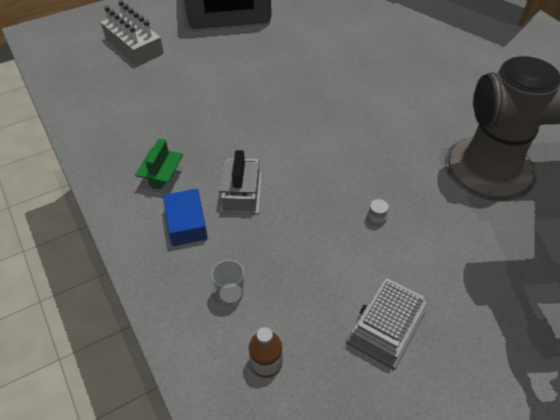

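View pics/top0.png

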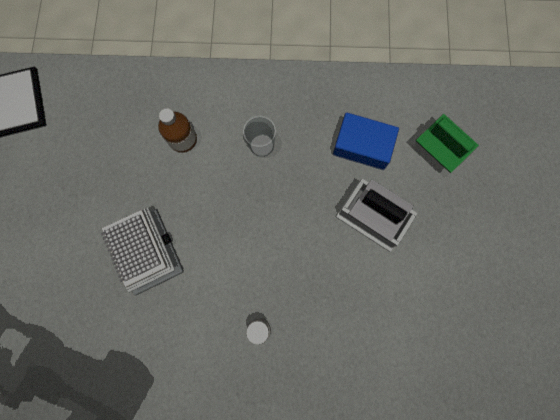

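```bash
cat > h.py <<'E'
import numpy as np, cv2
from cell import monitor, eyes, order
C={n:eyes.camera_info(n) for n in ["scene","top"]}
def proj(n,P):
    c=C[n]; return cv2.projectPoints(np.asarray(P,float).reshape(-1,3),c['rvec'],c['tvec'],c['K'],None)[0].reshape(-1,2)
def ray(n,uv,z):
    c=C[n];R=cv2.Rodrigues(c['rvec'])[0];o=-R.T@c['tvec'];d=R.T@np.linalg.inv(c['K'])@np.array([uv[0],uv[1],1.]);return o+d*(z-o[2])/d[2]
def crop(im,x0,y0,w,h,s,name):
    cv2.imwrite(name,cv2.resize(im[y0:y0+h,x0:x0+w],None,fx=s,fy=s,interpolation=cv2.INTER_CUBIC))
E
python3 - <<'E'
from h import *
t=cv2.imread("pics/top0.png");s=cv2.imread("pics/scene0.png")
a=[cv2.resize(i[y:y+100,x:x+133],(400,300),interpolation=cv2.INTER_CUBIC) for i,x,y in [(t,80,200),(t,310,160),(s,325,270),(s,175,135)]]
cv2.imwrite("pics/c0.png",np.vstack([np.hstack(a[:2]),np.hstack(a[2:])]))
for n in C: 
    c=C[n];R=cv2.Rodrigues(c['rvec'])[0];print(n,-R.T@c['tvec'])
print(ray('top',(140,250),.1),ray('top',(378,213),.056),ray('scene',(239,180),.06),ray('scene',(391,310),.1))
print(ray('top',(258,333),.05),ray('top',(366,140),.055),ray('top',(262,147),0),ray('top',(183,140),0))
E
```

```text
scene [0.95041139 0.58390488 1.0239398 ]
top [ 0.42974108 -0.06361872  0.86396804]
[0.50386784 0.21855707 0.1       ] [ 0.59819104 -0.23980534  0.056     ] [ 0.61025669 -0.23072846  0.06      ] [0.52297055 0.25045229 0.1       ]
[ 0.35664697 -0.00714866  0.05      ] [ 0.7549402  -0.21703493  0.055     ] [0.7531535  0.00616998 0.        ] [0.76432866 0.18516428 0.        ]
```

View pics/c0.png

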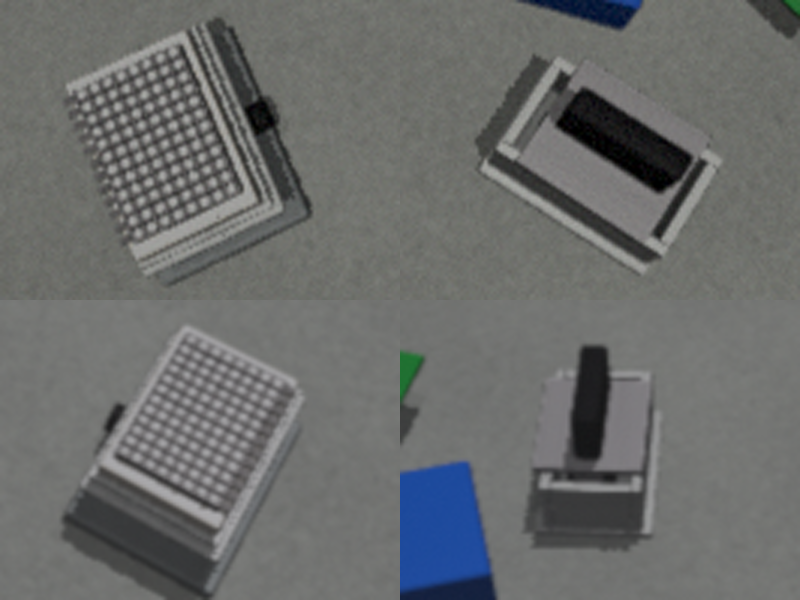

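Run:
```python
from h import *
t=cv2.imread("pics/top0.png");s=cv2.imread("pics/scene0.png")
f=lambda i:np.clip(i.astype(float)*1.7,0,255).astype('u1')
crop(f(t),330,170,95,85,8,"pics/z1.png")
crop(f(s),205,140,70,75,8,"pics/z2.png")
crop(f(t),95,200,95,95,6,"pics/z3.png")
crop(f(s),340,272,95,95,6,"pics/z4.png")
```

```text
(no output)
```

View pics/z1.png

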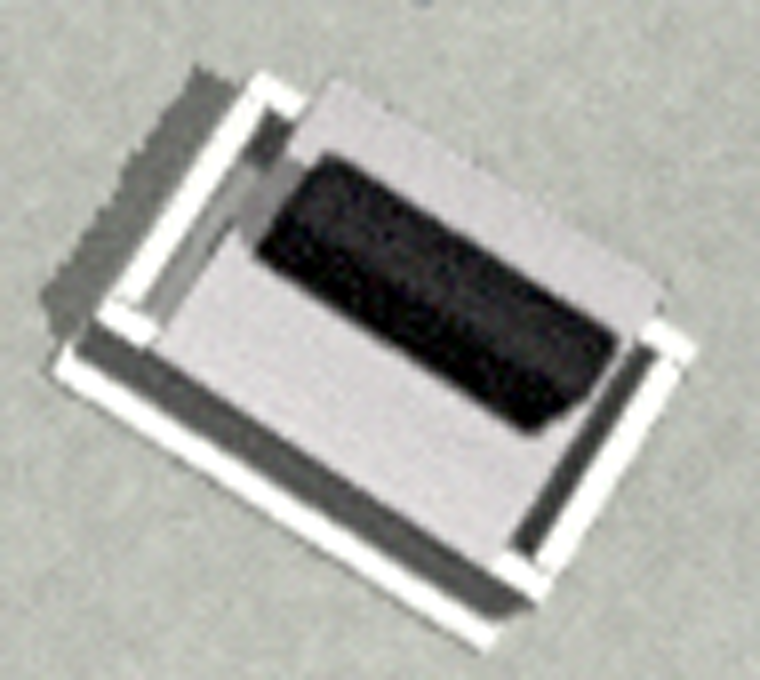

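View pics/z2.png

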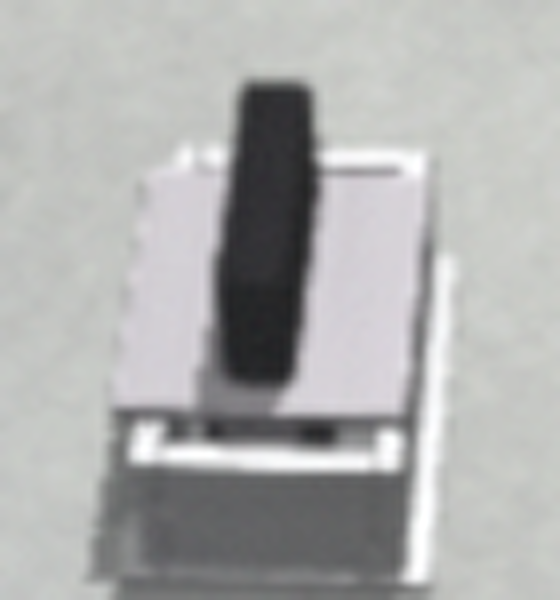

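View pics/z3.png

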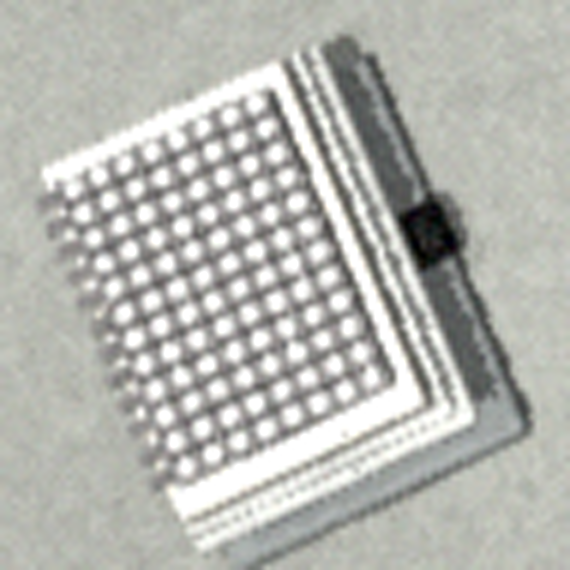

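View pics/z4.png

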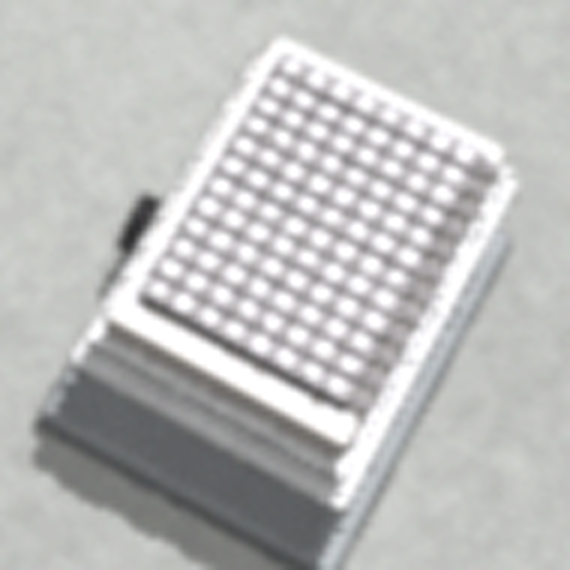

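```bash
cat > fit.py <<'E'
from h import *
from scipy.optimize import least_squares
def px(p,s,o): return (np.array(p)+.5)/s-.5+np.array(o)
def T(p,loc): 
    c,s=np.cos(p[2]),np.sin(p[2]); loc=np.array(loc,float)
    return np.c_[p[0]+c*loc[:,0]-s*loc[:,1],p[1]+s*loc[:,0]+c*loc[:,1],loc[:,2]]
# jack
jt=px([(258,101),(382,378),(187,467),(72,188)],6,(95,200))
js=px([(157,295),(292,62),(470,155),(343,385)],6,(340,272))
def rj(p):
    L=[(49.5,-31.5,0),(-49.5,-31.5,0),(-49.5,31.5,0),(49.5,31.5,0)]
    P=T(p,np.array(L)/1000);P[:,2]=p[3]
    return np.r_[proj('top',P)-jt,proj('scene',P)-js].ravel()
r=least_squares(rj,[.5,.22,.4,.1]);print('jack',r.x,np.round(r.fun,1))
# roller: guard top corners z .062 ; handle top .110
E
python3 fit.py
cat > fit2.py <<'E'
from fit import *
rt=[((40,-50,62-0),0)]
O=(330,170)
# stand (yaw: x local up-right in top): world +x is up, +y left
def run(obs,p0,name):
    def f(p): return np.concatenate([(proj(n,T(p,[np.array(l)/1000]))-px(uv,8,(330,170) if n=='top' else (205,140)))[0] for l,n,uv in obs])
    r=least_squares(f,p0,loss='soft_l1');print(name,r.x,np.round(r.fun,1).reshape(-1,2).tolist());return r.x
c=[]
st=[((40,66,56),'top',(260,72)),((-40,66,56),'top',(100,315)),((40,-66,56),'top',(697,350)),((-40,-66,56),'top',(540,602)),
 ((-40,66,56),'scene',(402,468)),((40,66,56),'scene',(130,462)),((-40,-66,56),'scene',(428,152)),((40,-66,56),'scene',(182,148))]
S=run(st,[.6,-.24,-.55],'stand')
ro=[((44,50,62),'top',(335,78)),((44,-50,62),'top',(660,298)),((-44,50,62),'top',(158,345)),((-44,-50,62),'top',(497,565)),
 ((44,50,62),'scene',(115,408)),((-44,50,62),'scene',(410,415)),((-44,-50,62),'scene',(428,175)),((44,-50,62),'scene',(150,175)),
 ((11,42,110),'top',(328,152)),((11,-42,110),'top',(620,345)),((11,42,110),'scene',(222,285)),((-11,42,110),'scene',(300,290)),((11,-42,110),'scene',(240,82)),((-11,-42,110),'scene',(312,84))]
R=run(ro,[.6,-.24,-.55],'roller')
E
python3 fit2.py
```

```text
jack [0.51118529 0.2419231  0.49602694 0.08231063] [-0.5  0.7 -1.6 -0.   0.3  0.1  0.4  0.5  0.4 -0.7 -0.3  0.8 -1.2 -0.4
 -0.8  0. ]
jack [0.51118529 0.2419231  0.49602694 0.08231063] [-0.5  0.7 -1.6 -0.   0.3  0.1  0.4  0.5  0.4 -0.7 -0.3  0.8 -1.2 -0.4
 -0.8  0. ]
stand [ 0.60204654 -0.24174536 -0.56202665] [[-0.4, -0.6], [-1.2, 0.4], [0.4, -0.3], [-0.3, 0.8], [-0.4, 0.0], [-0.2, -0.3], [0.3, -0.6], [-0.7, -1.0]]
roller [ 0.60381952 -0.24246816 -0.55781213] [[-1.4, -0.3], [0.4, -1.4], [-2.0, 1.3], [-1.6, 1.3], [-0.2, -0.2], [-0.0, -0.0], [0.5, -0.5], [-0.0, -1.4], [-1.0, -0.6], [0.5, -0.8], [-0.9, -0.7], [-1.2, -1.1], [0.2, -1.0], [0.3, -1.1]]
```

```bash
cat > plan.py <<'E'
# usage: plan.py x y z yaw maxstep  -> rows to target from measured pose
import sys
from h import *
x,y,z,yaw,ms=map(float,sys.argv[1:6])
o=monitor.observe();p=np.array(o['tool_pos']);w=o['tool_rot'][2]
d=np.array([x,y,z])-p; dy=(yaw-w+np.pi)%(2*np.pi)-np.pi
n=max(1,int(np.ceil(max(np.linalg.norm(d)/ms,abs(dy)/.15))))
rows=[]
for i in range(min(n,10)):
    a=w+dy*i/n; s=d/n
    tx=np.array([np.cos(a),np.sin(a)]);ty=np.array([np.sin(a),-np.cos(a)])
    rows.append([[round(float(s[:2]@tx),4),round(float(s[:2]@ty),4),round(float(-s[2]),4)],round(-dy/n,3)])
print('t',round(o['time'],2),'pos',p.round(4),'rot',np.round(o['tool_rot'],3),'F',np.round(o['contact_force'],1),'left',n);print(str(rows).replace(' ',''))
E
python3 plan.py .604 -.242 .2 1.012 .045
```

```text
t 0.1 pos [0.1634 0.4986 0.2261] rot [-3.14  -0.     2.825] F [-0.  -0.9 -0.1] left 20
[[[-0.0325,-0.0283,0.0013],np.float64(0.091)],[[-0.0349,-0.0253,0.0013],np.float64(0.091)],[[-0.037,-0.022,0.0013],np.float64(0.091)],[[-0.0389,-0.0186,0.0013],np.float64(0.091)],[[-0.0404,-0.015,0.0013],np.float64(0.091)],[[-0.0416,-0.0112,0.0013],np.float64(0.091)],[[-0.0424,-0.0074,0.0013],np.float64(0.091)],[[-0.0429,-0.0036,0.0013],np.float64(0.091)],[[-0.0431,0.0003,0.0013],np.float64(0.091)],[[-0.0429,0.0042,0.0013],np.float64(0.091)]]
```

>>> {"api": "carry_out", "payload": {"targets": [[[-0.0325, -0.0283, 0.001], 0.091], [[-0.035, -0.025, 0.001], 0.091], [[-0.037, -0.022, 0.001], 0.091], [[-0.039, -0.0185, 0.001], 0.091], [[-0.0405, -0.015, 0.001], 0.091], [[-0.0415, -0.011, 0.001], 0.091], [[-0.0425, -0.0075, 0.001], 0.091], [[-0.043, -0.0035, 0.001], 0.091], [[-0.043, 0.0, 0.001], 0.091], [[-0.043, 0.004, 0.001], 0.091]], "fingers": 0, "grip_force": 60}}

```text
time: 1.35
tool_pos: [0.3825, 0.1151, 0.2138]
tool_rot: [-3.137, 0.002, 1.891]
contact_force: [0.6, 0.3, 0.6]
opening: 0.092
```

```bash
sed -i 's/round(-dy/round(float(-dy)/;s/float(-dy)\/n/float(-dy\/n)/' plan.py; python3 plan.py .604 -.242 .2 1.012 .045
```

```text
t 1.35 pos [0.3825 0.1151 0.2138] rot [-3.137e+00  2.000e-03  1.891e+00] F [0.6 0.3 0.6] left 10
[[[-0.0409,0.0098,0.0014],0.088],[[-0.0399,0.0133,0.0014],0.088],[[-0.0385,0.0168,0.0014],0.088],[[-0.0369,0.0201,0.0014],0.088],[[-0.035,0.0233,0.0014],0.088],[[-0.0328,0.0262,0.0014],0.088],[[-0.0304,0.029,0.0014],0.088],[[-0.0277,0.0316,0.0014],0.088],[[-0.0248,0.0339,0.0014],0.088],[[-0.0218,0.0359,0.0014],0.088]]
```

>>> {"api": "carry_out", "payload": {"targets": [[[-0.041, 0.01, 0.001], 0.088], [[-0.04, 0.0135, 0.001], 0.088], [[-0.0385, 0.017, 0.001], 0.088], [[-0.037, 0.02, 0.001], 0.088], [[-0.035, 0.0235, 0.001], 0.088], [[-0.033, 0.026, 0.001], 0.088], [[-0.0305, 0.029, 0.001], 0.088], [[-0.0275, 0.0315, 0.001], 0.088], [[-0.025, 0.034, 0.001], 0.088], [[-0.022, 0.036, 0.001], 0.088]]}}

```text
time: 2.6
tool_pos: [0.6028, -0.2587, 0.1996]
tool_rot: [-3.134, 0.006, 0.979]
contact_force: [0.2, 0.2, -0.4]
opening: 0.0916
```

```bash
python3 plan.py .603 -.242 .13 1.012 .02
python3 - <<'E'
from h import *
t=eyes.read_camera('top')[:,:,::-1];s=eyes.read_camera('scene')[:,:,::-1]
f=lambda i:np.clip(i.astype(float)*1.7,0,255).astype('u1')
a=[cv2.resize(f(i)[y:y+120,x:x+100],(400,480),interpolation=cv2.INTER_CUBIC) for i,x,y in [(t,330,150),(s,190,110)]]
cv2.imwrite("pics/g1.png",np.hstack(a))
E
```

```text
t 2.6 pos [ 0.6028 -0.2587  0.1996] rot [-3.134  0.006  0.979] F [ 0.2  0.2 -0.4] left 4
[[[0.0035,-0.0023,0.0174],-0.008],[[0.0035,-0.0023,0.0174],-0.008],[[0.0035,-0.0022,0.0174],-0.008],[[0.0036,-0.0022,0.0174],-0.008]]
```

View pics/g1.png

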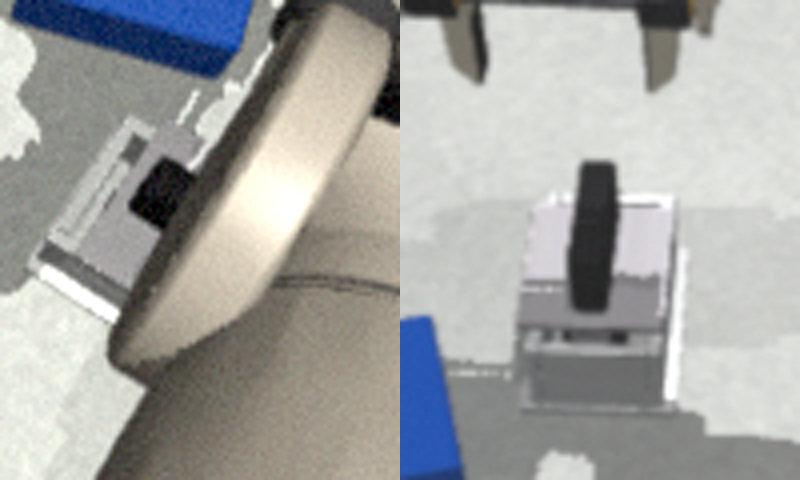

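>>> {"api": "carry_out", "payload": {"targets": [[[0.0035, -0.0025, 0.0175], -0.008], [[0.0035, -0.0025, 0.0175], -0.008], [[0.0035, -0.002, 0.0175], -0.008], [[0.0035, -0.002, 0.0175], -0.008]]}}

```text
time: 3.2
tool_pos: [0.6013, -0.2428, 0.1257]
tool_rot: [-3.132, 0.006, 1.012]
contact_force: [-0.2, -0.3, -0.6]
opening: 0.0915
```

```bash
python3 plan.py .603 -.242 .073 1.012 .015
python3 - <<'E'
from h import *
s=eyes.read_camera('scene')[:,:,::-1]
f=lambda i:np.clip(i.astype(float)*1.7,0,255).astype('u1')
crop(f(s),190,90,100,130,4,"pics/g2.png")
E
```

```text
t 3.2 pos [ 0.6013 -0.2428  0.1257] rot [-3.132  0.006  1.012] F [-0.2 -0.3 -0.6] left 4
[[[0.0004,0.0003,0.0132],0.0],[[0.0004,0.0003,0.0132],0.0],[[0.0004,0.0003,0.0132],0.0],[[0.0004,0.0003,0.0132],0.0]]
```

View pics/g2.png

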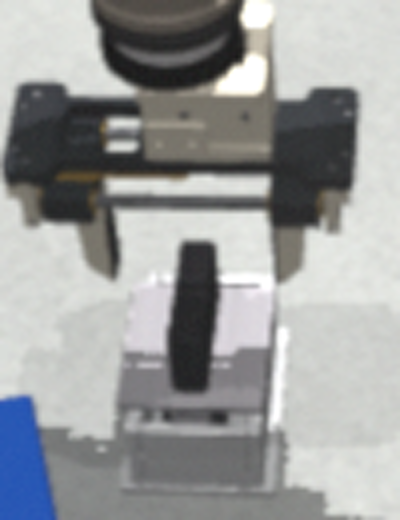

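>>> {"api": "carry_out", "payload": {"targets": [[[0.0005, 0.0, 0.013], 0], [[0.0005, 0.0, 0.013], 0], [[0.0005, 0.0, 0.013], 0], [[0.0, 0.0, 0.009], 0], [[0, 0, 0], 0]]}}

```text
time: 3.88
tool_pos: [0.5997, -0.2394, 0.072]
tool_rot: [-3.126, 0.006, 1.014]
contact_force: [-0.1, 0.1, 0.0]
opening: 0.0915
```

>>> {"api": "carry_out", "payload": {"targets": [[[0, 0, 0], 0], [[0, 0, 0], 0], [[0, 0, 0], 0], [[0, 0, 0], 0], [[0, 0, 0], 0]], "fingers": 1, "grip_force": 60}}

```text
time: 4.5
tool_pos: [0.6006, -0.24, 0.0737]
tool_rot: [-3.129, 0.006, 1.014]
contact_force: [-0.1, 0.3, 0.7]
opening: 0.0463
```

>>> {"api": "carry_out", "payload": {"targets": [[[0, 0, 0], 0], [[0, 0, 0], 0], [[0, 0, 0], 0], [[0, 0, 0], 0], [[0, 0, 0], 0]]}}

```text
time: 5.12
tool_pos: [0.6013, -0.2404, 0.074]
tool_rot: [-3.131, 0.005, 1.014]
contact_force: [0.5, -0.7, -1.0]
opening: 0.0213
```

>>> {"api": "carry_out", "payload": {"targets": [[[0, 0, -0.005], 0], [[0, 0, -0.01], 0], [[0, 0, -0.02], 0], [[0, 0, -0.025], 0], [[0, 0, -0.025], 0], [[0, 0, -0.025], 0], [[0, 0, -0.02], 0], [[0, 0, 0], 0]]}}

```text
time: 6.12
tool_pos: [0.6005, -0.2391, 0.208]
tool_rot: [-3.122, 0.006, 1.014]
contact_force: [-0.2, 0.2, -3.8]
opening: 0.0218
```

```bash
python3 plan.py .48 .19 .205 2.067 .04
python3 - <<'E'
from h import *
t=eyes.read_camera('top')[:,:,::-1];s=eyes.read_camera('scene')[:,:,::-1]
f=lambda i:np.clip(i.astype(float)*1.7,0,255).astype('u1')
a=[cv2.resize(f(i)[y:y+150,x:x+120],(400,500),interpolation=cv2.INTER_CUBIC) for i,x,y in [(t,320,150),(s,190,60)]]
cv2.imwrite("pics/g3.png",np.hstack(a))
E
```

```text
t 6.12 pos [ 0.6005 -0.2391  0.208 ] rot [-3.122  0.006  1.014] F [-0.2  0.2 -3.8] left 12
[[[0.0251,-0.0274,0.0003],-0.088],[[0.0274,-0.0251,0.0003],-0.088],[[0.0295,-0.0226,0.0003],-0.088],[[0.0313,-0.02,0.0003],-0.088],[[0.033,-0.0171,0.0003],-0.088],[[0.0343,-0.0142,0.0003],-0.088],[[0.0354,-0.0111,0.0003],-0.088],[[0.0363,-0.008,0.0003],-0.088],[[0.0368,-0.0048,0.0003],-0.088],[[0.0371,-0.0015,0.0003],-0.088]]
```

View pics/g3.png

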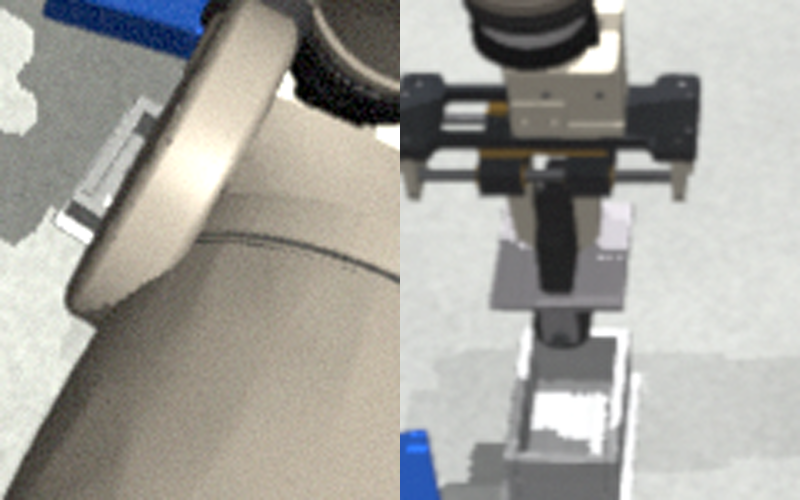

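>>> {"api": "carry_out", "payload": {"targets": [[[0.025, -0.0275, 0], -0.088], [[0.0275, -0.025, 0], -0.088], [[0.0295, -0.0225, 0], -0.088], [[0.0315, -0.02, 0], -0.088], [[0.033, -0.017, 0], -0.088], [[0.0345, -0.014, 0], -0.088], [[0.0355, -0.011, 0], -0.088], [[0.036, -0.008, 0], -0.088], [[0.037, -0.005, 0], -0.088], [[0.037, -0.0015, 0], -0.088]]}}

```text
time: 7.48
tool_pos: [0.4848, 0.1274, 0.1988]
tool_rot: [-3.101, -0.028, 1.917]
contact_force: [0.7, 0.4, -3.5]
opening: 0.0217
```

```bash
python3 plan.py .467 .218 .205 2.067 .03
python3 - <<'E'
from h import *
from fit import *
t=cv2.imread("pics/top0.png");s=cv2.imread("pics/scene0.png")
g=[(x*9-49.5,y*9-31.5,0) for x in range(12) for y in range(8)]
P=T(r.x,np.array(g)/1000);P[:,2]=r.x[3]
out=[]
for im,n,o in [(t,'top',(95,200)),(s,'scene',(340,272))]:
    c=np.clip(cv2.resize(im[o[1]:o[1]+95,o[0]:o[0]+66 if 0 else o[0]+95],None,fx=4,fy=4,interpolation=cv2.INTER_CUBIC).astype(float)*1.3,0,255).astype('u1')
    for q in proj(n,P): cv2.circle(c,tuple(int(v) for v in ((q-o+.5)*4-.5)),2,(0,0,255),-1)
    out.append(c)
cv2.imwrite("pics/ov.png",np.hstack(out))
E
```

```text
t 7.47 pos [0.4848 0.1274 0.1988] rot [-3.101 -0.028  1.917] F [ 0.7  0.4 -3.5] left 4
[[[0.0228,0.0035,-0.0015],-0.038],[[0.0227,0.0043,-0.0015],-0.038],[[0.0225,0.0052,-0.0015],-0.038],[[0.0223,0.006,-0.0015],-0.038]]
jack [0.51118529 0.2419231  0.49602694 0.08231063] [-0.5  0.7 -1.6 -0.   0.3  0.1  0.4  0.5  0.4 -0.7 -0.3  0.8 -1.2 -0.4
 -0.8  0. ]
```

View pics/ov.png

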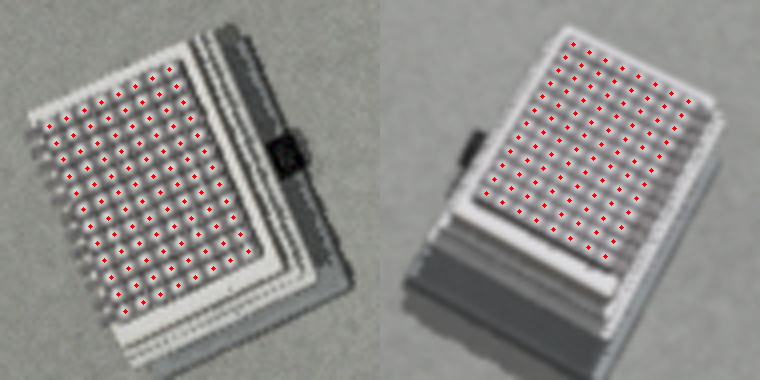

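Run:
```python
from h import *
from fit import *
t=cv2.imread("pics/top0.png");s=cv2.imread("pics/scene0.png")
p=r.x
g=[(x*9-49.5,y*9-31.5,0) for x in (0,11) for y in range(8)]+[(x*9-49.5,y*9-31.5,0) for x in range(12) for y in (0,7)]
P=T(p,np.array(g)/1000);P[:,2]=p[3]
for im,n,o in [(s,'scene',(342,275)),(t,'top',(97,202))]:
    c=np.clip(cv2.resize(im[o[1]:o[1]+85,o[0]:o[0]+90],None,fx=7,fy=7,interpolation=cv2.INTER_CUBIC).astype(float)*1.1,0,255).astype('u1')
    for q in proj(n,P): cv2.circle(c,tuple(int(v) for v in ((q-o+.5)*7-.5)),2,(0,0,255),-1)
    B=T(p,np.array([(75,55,12),(75,-55,12),(-75,-55,12),(-75,55,12)])/1000)
    for a,b in zip(proj(n,B),proj(n,np.roll(B,-1,0))): cv2.line(c,*[tuple(int(v) for v in ((q-o+.5)*7-.5)) for q in (a,b)],(0,255,0),1)
    cv2.imwrite(f"pics/ov_{n}.png",c)
```

```text
jack [0.51118529 0.2419231  0.49602694 0.08231063] [-0.5  0.7 -1.6 -0.   0.3  0.1  0.4  0.5  0.4 -0.7 -0.3  0.8 -1.2 -0.4
 -0.8  0. ]
```

View pics/ov_scene.png

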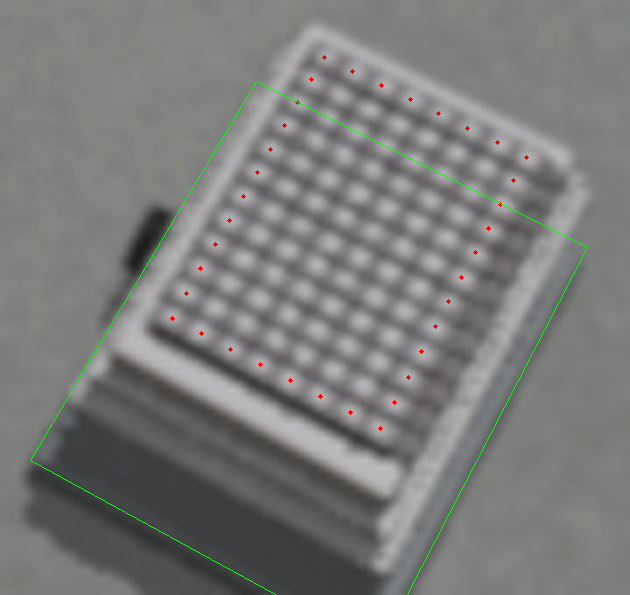

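View pics/ov_top.png

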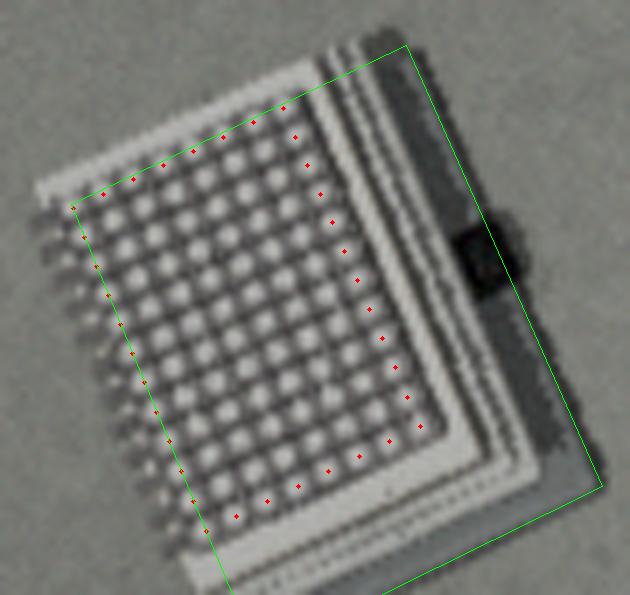

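>>> {"api": "carry_out", "payload": {"targets": [[[0.023, 0.0035, -0.001], -0.038], [[0.0225, 0.0045, -0.001], -0.038], [[0.0225, 0.005, -0.001], -0.038], [[0.02, 0.005, -0.001], -0.038], [[0, 0, 0], 0], [[0, 0, 0], 0]]}}

```text
time: 8.22
tool_pos: [0.4608, 0.2191, 0.1985]
tool_rot: [-3.093, -0.037, 2.078]
contact_force: [0.5, -1.0, -3.4]
opening: 0.0218
```

```bash
python3 plan.py .467 .218 .165 2.067 .02
```

```text
t 8.22 pos [0.4608 0.2191 0.1985] rot [-3.093 -0.037  2.078] F [ 0.5 -1.  -3.4] left 2
[[[-0.002,0.0024,0.0167],0.005],[[-0.002,0.0025,0.0167],0.005]]
```

>>> {"api": "carry_out", "payload": {"targets": [[[0, 0, 0], 0], [[0, 0, 0], 0], [[0, 0, 0], 0], [[0, 0, 0], 0], [[0, 0, 0], 0], [[0, 0, 0], 0]]}}

```text
time: 8.98
tool_pos: [0.4613, 0.2171, 0.1981]
tool_rot: [-3.092, -0.037, 2.074]
contact_force: [-0.5, -0.1, -3.9]
opening: 0.0217
```

>>> {"api": "carry_out", "payload": {"targets": [[[0, 0.025, 0], 0], [[0, 0.025, 0], 0], [[0, 0.025, 0], 0], [[0, 0.025, 0], 0], [[0, 0, 0], 0]]}}

```text
time: 9.6
tool_pos: [0.5508, 0.2669, 0.1927]
tool_rot: [-3.092, -0.037, 2.074]
contact_force: [-1.0, -0.2, -3.8]
opening: 0.0219
```

>>> {"api": "carry_out", "payload": {"targets": [[[0, 0, 0], 0.15], [[0, 0, 0], 0.15], [[0, 0, 0], 0.15], [[0, 0, 0], 0]]}}

```text
time: 10.1
tool_pos: [0.5482, 0.2659, 0.192]
tool_rot: [-3.077, -0.009, 1.613]
contact_force: [-0.0, -0.3, -3.7]
opening: 0.0217
```

>>> {"api": "carry_out", "payload": {"targets": [[[0, 0, 0], -0.15], [[0, 0, 0], -0.15], [[0, 0, 0], -0.15], [[0, 0, 0], 0]]}}

```text
time: 10.6
tool_pos: [0.5464, 0.2651, 0.1922]
tool_rot: [-3.086, -0.038, 2.089]
contact_force: [0.7, -0.3, -4.2]
opening: 0.022
```

>>> {"api": "carry_out", "payload": {"targets": [[[0, -0.025, 0], 0], [[0, -0.025, 0], 0], [[0, -0.025, 0], 0], [[0, -0.016, 0], 0], [[0, 0, 0], 0]]}}

```text
time: 11.22
tool_pos: [0.4643, 0.2184, 0.1975]
tool_rot: [-3.086, -0.038, 2.081]
contact_force: [-0.1, -0.4, -3.8]
opening: 0.0219
```

```bash
python3 plan.py .472 .218 .172 2.067 .02
```

```text
t 11.22 pos [0.4643 0.2184 0.1975] rot [-3.086 -0.038  2.081] F [-0.1 -0.4 -3.8] left 2
[[[-0.0021,0.0033,0.0127],0.007],[[-0.0021,0.0033,0.0127],0.007]]
```

>>> {"api": "carry_out", "payload": {"targets": [[[-0.002, 0.0035, 0.01], 0.007], [[-0.002, 0.0035, 0.009], 0.007], [[0, 0, 0], 0]]}}

```text
time: 11.6
tool_pos: [0.4727, 0.219, 0.1762]
tool_rot: [-3.087, -0.037, 2.065]
contact_force: [0.4, -1.0, -3.7]
opening: 0.0217
```

>>> {"api": "carry_out", "payload": {"targets": [[[0, 0.0, 0.003], 0], [[0, 0, 0.003], 0], [[0, 0, 0.003], 0], [[0, 0, 0.002], 0]]}}

```text
time: 12.1
tool_pos: [0.4723, 0.2193, 0.1642]
tool_rot: [-3.086, -0.037, 2.065]
contact_force: [-0.2, 0.4, -3.6]
opening: 0.0218
```

Still in free air (−3.7 N is the roller's weight).

>>> {"api": "carry_out", "payload": {"targets": [[[0, 0, 0.002], 0], [[0, 0, 0.002], 0], [[0, 0, 0.002], 0], [[0, 0, 0.0015], 0]]}}

```text
time: 12.6
tool_pos: [0.4719, 0.2194, 0.1565]
tool_rot: [-3.087, -0.037, 2.065]
contact_force: [0.7, -0.1, -3.3]
opening: 0.0218
```

Run:
```python
from h import *
t=eyes.read_camera('top')[:,:,::-1];s=eyes.read_camera('scene')[:,:,::-1]
f=lambda i:np.clip(i.astype(float)*1.5,0,255).astype('u1')
a=[cv2.resize(f(i)[y:y+125,x:x+100],(400,500),interpolation=cv2.INTER_CUBIC) for i,x,y in [(t,85,190),(s,335,240)]]
cv2.imwrite("pics/p1.png",np.hstack(a))
```

```text
(no output)
```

View pics/p1.png

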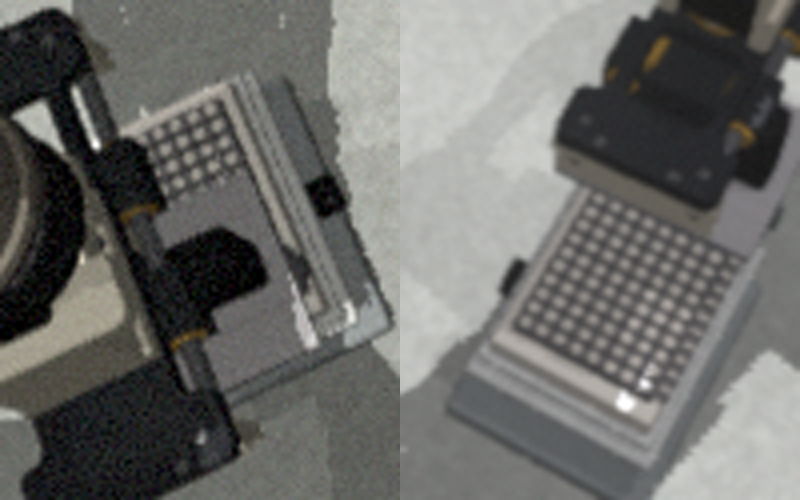

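>>> {"api": "carry_out", "payload": {"targets": [[[0, 0, 0.002], 0], [[0, 0, 0.002], 0]]}}

```text
time: 12.95
tool_pos: [0.4716, 0.2194, 0.1524]
tool_rot: [-3.087, -0.037, 2.065]
contact_force: [-0.1, 0.4, -4.3]
opening: 0.0218
```

>>> {"api": "carry_out", "payload": {"targets": [[[0, 0, 0.002], 0]]}}

```text
time: 13.08
tool_pos: [0.4715, 0.2194, 0.1502]
tool_rot: [-3.087, -0.037, 2.065]
contact_force: [0.3, 0.1, -3.5]
opening: 0.0219
```

>>> {"api": "carry_out", "payload": {"targets": [[[0, 0, 0.0015], 0]]}}

```text
time: 13.2
tool_pos: [0.4714, 0.2195, 0.1486]
tool_rot: [-3.087, -0.037, 2.065]
contact_force: [-0.8, 0.4, -2.7]
opening: 0.0215
```

>>> {"api": "carry_out", "payload": {"targets": [[[0, 0, 0.0015], 0]]}}

```text
time: 13.32
tool_pos: [0.4714, 0.2195, 0.1473]
tool_rot: [-3.087, -0.036, 2.065]
contact_force: [-0.8, -0.3, 1.0]
opening: 0.0218
```

>>> {"api": "carry_out", "payload": {"targets": [[[0, 0, 0.0015], 0]]}}

```text
time: 13.45
tool_pos: [0.4715, 0.2196, 0.1462]
tool_rot: [-3.088, -0.036, 2.065]
contact_force: [-1.9, 1.0, 2.2]
opening: 0.0219
```

>>> {"api": "carry_out", "payload": {"targets": [[[0, 0, 0.001], 0]]}}

```text
time: 13.58
tool_pos: [0.4716, 0.2197, 0.1457]
tool_rot: [-3.089, -0.036, 2.065]
contact_force: [-1.8, -0.7, 2.8]
opening: 0.0216
```

>>> {"api": "carry_out", "payload": {"targets": [[[0, 0, 0.002], 0], [[0, 0, 0.002], 0]]}}

```text
time: 13.82
tool_pos: [0.4718, 0.2199, 0.1428]
tool_rot: [-3.091, -0.036, 2.065]
contact_force: [-1.8, -0.1, 4.3]
opening: 0.0214
```

>>> {"api": "carry_out", "payload": {"targets": [[[0, 0, 0.0018], 0]]}}

```text
time: 13.95
tool_pos: [0.4719, 0.2199, 0.1416]
tool_rot: [-3.092, -0.035, 2.066]
contact_force: [-2.0, -0.1, 7.4]
opening: 0.0217
```

>>> {"api": "carry_out", "payload": {"targets": [[[0, 0, 0.0018], 0]]}}

```text
time: 14.08
tool_pos: [0.4718, 0.2199, 0.1405]
tool_rot: [-3.092, -0.035, 2.066]
contact_force: [-2.9, -1.2, 9.2]
opening: 0.0216
```

>>> {"api": "carry_out", "payload": {"targets": [[[0, 0.004, 0.0004], 0], [[0, 0.004, 0.0004], 0]]}}

```text
time: 14.32
tool_pos: [0.4784, 0.2234, 0.1408]
tool_rot: [-3.092, -0.034, 2.066]
contact_force: [-3.1, 1.0, 6.3]
opening: 0.0218
```

>>> {"api": "carry_out", "payload": {"targets": [[[0, 0.004, 0.0006], 0]]}}

```text
time: 14.45
tool_pos: [0.4813, 0.225, 0.1405]
tool_rot: [-3.091, -0.034, 2.066]
contact_force: [-5.4, -1.5, 8.4]
opening: 0.0222
```

>>> {"api": "carry_out", "payload": {"targets": [[[0, 0.004, 0.0009], 0], [[0, 0.004, 0.0007], 0]]}}

```text
time: 14.7
tool_pos: [0.488, 0.2285, 0.14]
tool_rot: [-3.09, -0.034, 2.066]
contact_force: [-4.8, -1.5, 9.2]
opening: 0.0215
```

>>> {"api": "carry_out", "payload": {"targets": [[[0, 0.004, 0.0007], 0], [[0, 0.004, 0.0007], 0]]}}

```text
time: 14.95
tool_pos: [0.4948, 0.2321, 0.14]
tool_rot: [-3.09, -0.033, 2.066]
contact_force: [-2.7, -1.2, 9.8]
opening: 0.0216
```

>>> {"api": "carry_out", "payload": {"targets": [[[0, 0.004, 0.0007], 0], [[0, 0.004, 0.0007], 0], [[0, 0.004, 0.0007], 0]]}}

```text
time: 15.32
tool_pos: [0.5048, 0.2375, 0.14]
tool_rot: [-3.09, -0.032, 2.066]
contact_force: [-3.6, -1.8, 9.2]
opening: 0.0219
```

>>> {"api": "carry_out", "payload": {"targets": [[[0, 0.004, 0.0007], 0], [[0, 0.004, 0.0007], 0], [[0, 0.004, 0.0006], 0]]}}

```text
time: 15.7
tool_pos: [0.5148, 0.2428, 0.1401]
tool_rot: [-3.089, -0.031, 2.066]
contact_force: [-3.4, -1.5, 8.3]
opening: 0.0217
```

>>> {"api": "carry_out", "payload": {"targets": [[[0, 0.004, 0.0008], 0], [[0, 0.004, 0.0008], 0], [[0, 0.004, 0.0007], 0]]}}

```text
time: 16.08
tool_pos: [0.525, 0.2482, 0.14]
tool_rot: [-3.089, -0.03, 2.066]
contact_force: [-1.9, -1.1, 8.2]
opening: 0.0215
```

>>> {"api": "carry_out", "payload": {"targets": [[[0, 0.004, 0.0007], 0], [[0, 0.004, 0.0007], 0], [[0, 0.004, 0.0007], 0]]}}

```text
time: 16.45
tool_pos: [0.535, 0.2535, 0.1401]
tool_rot: [-3.089, -0.029, 2.066]
contact_force: [-5.7, -1.2, 7.8]
opening: 0.0215
```

>>> {"api": "carry_out", "payload": {"targets": [[[0, 0.004, 0.0007], 0], [[0, 0.004, 0.0007], 0], [[0, 0.004, 0.0007], 0]]}}

```text
time: 16.82
tool_pos: [0.5445, 0.2586, 0.14]
tool_rot: [-3.087, -0.028, 2.067]
contact_force: [-4.2, -1.9, 7.9]
opening: 0.0216
```

>>> {"api": "carry_out", "payload": {"targets": [[[0, 0.004, 0.0009], 0], [[0, 0.004, 0.0009], 0], [[0, 0.004, 0.0008], 0]]}}

```text
time: 17.2
tool_pos: [0.5559, 0.2646, 0.1401]
tool_rot: [-3.091, -0.026, 2.067]
contact_force: [-1.1, 0.5, 6.8]
opening: 0.0215
```

>>> {"api": "carry_out", "payload": {"targets": [[[0, 0.004, 0.0007], 0], [[0, 0.004, 0.0007], 0]]}}

```text
time: 17.45
tool_pos: [0.5645, 0.2692, 0.1404]
tool_rot: [-3.096, -0.025, 2.067]
contact_force: [1.3, 1.8, 4.1]
opening: 0.0219
```

>>> {"api": "carry_out", "payload": {"targets": [[[0, -0.003, 0.002], 0], [[0, -0.003, 0.002], 0]]}}

```text
time: 17.7
tool_pos: [0.5623, 0.2681, 0.1391]
tool_rot: [-3.107, -0.024, 2.068]
contact_force: [2.4, 1.1, 8.7]
opening: 0.0215
```

>>> {"api": "carry_out", "payload": {"targets": [[[0, -0.004, 0.0015], 0], [[0, -0.004, 0.0012], 0]]}}

```text
time: 17.95
tool_pos: [0.5577, 0.2657, 0.1397]
tool_rot: [-3.118, -0.023, 2.069]
contact_force: [0.1, 2.3, 7.8]
opening: 0.0217
```

>>> {"api": "carry_out", "payload": {"targets": [[[0, -0.006, 0.0014], 0], [[0, -0.006, 0.0012], 0], [[0, -0.006, 0.0012], 0]]}}

```text
time: 18.32
tool_pos: [0.5442, 0.2583, 0.14]
tool_rot: [-3.129, -0.022, 2.069]
contact_force: [0.7, 2.2, 7.7]
opening: 0.0219
```

>>> {"api": "carry_out", "payload": {"targets": [[[0, -0.006, 0.0012], 0], [[0, -0.006, 0.0012], 0], [[0, -0.006, 0.0012], 0]]}}

```text
time: 18.7
tool_pos: [0.5305, 0.2507, 0.1399]
tool_rot: [-3.14, -0.02, 2.07]
contact_force: [0.1, 1.0, 6.9]
opening: 0.022
```

>>> {"api": "carry_out", "payload": {"targets": [[[0, -0.006, 0.0014], 0], [[0, -0.006, 0.0013], 0], [[0, -0.006, 0.0012], 0], [[0, -0.006, 0.0011], 0]]}}

```text
time: 19.2
tool_pos: [0.5126, 0.2409, 0.1397]
tool_rot: [3.127, -0.018, 2.071]
contact_force: [0.8, 1.6, 7.6]
opening: 0.0217
```

>>> {"api": "carry_out", "payload": {"targets": [[[0, -0.006, 0.001], 0], [[0, -0.006, 0.001], 0], [[0, -0.006, 0.001], 0], [[0, -0.006, 0.001], 0]]}}

```text
time: 19.7
tool_pos: [0.4947, 0.231, 0.1397]
tool_rot: [3.112, -0.016, 2.072]
contact_force: [0.7, 1.4, 7.8]
opening: 0.0216
```

>>> {"api": "carry_out", "payload": {"targets": [[[0, -0.006, 0.0009], 0], [[0, -0.006, 0.0009], 0], [[0, -0.006, 0.0009], 0], [[0, -0.006, 0.0009], 0]]}}

```text
time: 20.2
tool_pos: [0.4769, 0.2211, 0.1395]
tool_rot: [3.097, -0.014, 2.072]
contact_force: [0.3, 1.8, 7.2]
opening: 0.0218
```

>>> {"api": "carry_out", "payload": {"targets": [[[0, -0.005, 0.0012], 0], [[0, -0.005, 0.0012], 0]]}}

```text
time: 20.45
tool_pos: [0.4702, 0.2174, 0.139]
tool_rot: [3.088, -0.013, 2.073]
contact_force: [-0.3, 2.6, 9.0]
opening: 0.0214
```

Two passes are done. I'll lift straight up and inspect the strips.

>>> {"api": "carry_out", "payload": {"targets": [[[0, 0, -0.008], 0], [[0, 0, -0.012], 0], [[0, 0, -0.02], 0], [[0, 0, -0.022], 0], [[0, 0, -0.01], 0], [[0, 0, 0], 0]]}}

```text
time: 21.2
tool_pos: [0.4638, 0.2132, 0.2108]
tool_rot: [3.098, -0.015, 2.072]
contact_force: [-0.2, 0.3, -3.8]
opening: 0.0221
```

Run:
```python
from h import *
t=eyes.read_camera('top')[:,:,::-1];s=eyes.read_camera('scene')[:,:,::-1]
s0=cv2.imread("pics/scene0.png")
f=lambda i:np.clip(i.astype(float)*1.5,0,255).astype('u1')
a=[cv2.resize(f(i)[y:y+125,x:x+100],(400,500),interpolation=cv2.INTER_CUBIC) for i,x,y in [(s0,335,240),(s,335,240)]]
cv2.imwrite("pics/p2.png",np.hstack(a))
```

```text
(no output)
```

View pics/p2.png

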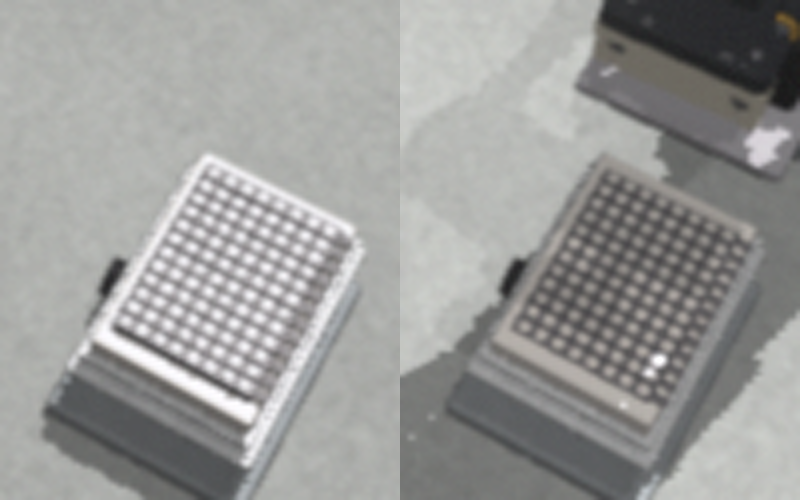

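Run:
```python
from h import *
s=eyes.read_camera('scene')[:,:,::-1]
s0=cv2.imread("pics/scene0.png")
f=lambda i:cv2.normalize(i,None,0,255,cv2.NORM_MINMAX)
a=[cv2.resize(f(i[275:355,355:432]),(400,416),interpolation=cv2.INTER_CUBIC) for i in (s0,s)]
cv2.imwrite("pics/p3.png",np.hstack(a))
```

```text
(no output)
```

View pics/p3.png

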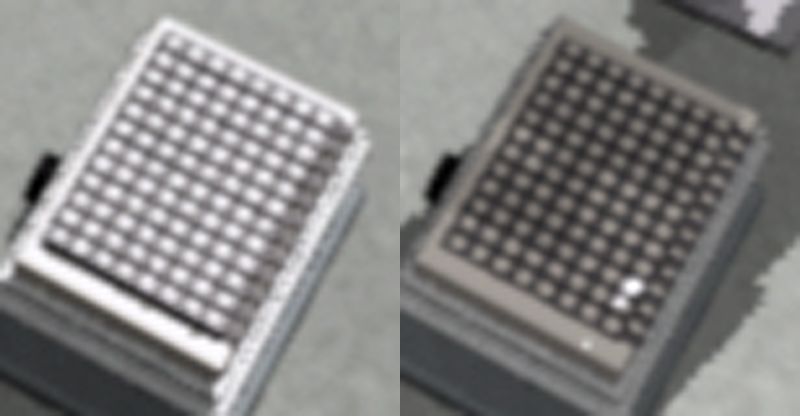

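```bash
cat > zs.py <<'E'
from h import *
from fit import r,T
import sys
from scipy.ndimage import map_coordinates, gaussian_filter
s=eyes.read_camera('scene')[:,:,::-1];s0=cv2.imread("pics/scene0.png")
for nm,im in (('before',s0),('after',s)):
    g=gaussian_filter(im.mean(2).astype(float),.6); out=[]
    bg=gaussian_filter(g,3);g=g-bg
    for k in range(12):
        best=[]
        for dz in np.arange(-.012,.006,.0005):
            P=T(r.x,np.array([(9*k-49.5,9*j-31.5,0) for j in range(8)])/1000);P[:,2]=r.x[3]+dz
            q=proj('scene',P); best.append((np.clip(map_coordinates(g,[q[:,1],q[:,0]],order=1),-15,15).mean(),dz*1000))
        out.append(max(best)[1])
    print(nm,out)
E
python3 zs.py
```

```text
jack [0.51118529 0.2419231  0.49602694 0.08231063] [-0.5  0.7 -1.6 -0.   0.3  0.1  0.4  0.5  0.4 -0.7 -0.3  0.8 -1.2 -0.4
 -0.8  0. ]
before [np.float64(5.500000000000015), np.float64(0.5000000000000109), np.float64(1.0000000000000113), np.float64(1.0000000000000113), np.float64(0.5000000000000109), np.float64(1.5000000000000118), np.float64(0.5000000000000109), np.float64(1.5000000000000118), np.float64(2.000000000000012), np.float64(0.5000000000000109), np.float64(2.5000000000000124), np.float64(1.5000000000000118)]
after [np.float64(5.500000000000015), np.float64(-3.9999999999999933), np.float64(-5.499999999999995), np.float64(-4.499999999999994), np.float64(-4.499999999999994), np.float64(-5.499999999999995), np.float64(-4.499999999999994), np.float64(-3.9999999999999933), np.float64(-4.999999999999994), np.float64(-4.499999999999994), np.float64(-4.999999999999994), np.float64(-4.499999999999994)]
```

```bash
sed -i 's/-.012,.006/-.010,.003/' zs.py; python3 zs.py | grep -o '^[a-z]* \[np.float64([-0-9.]*)'; python3 plan.py .601 -.240 .212 1.014 .04
```

```text
before [np.float64(2.500000000000011)
after [np.float64(-4.499999999999996)
t 21.45 pos [0.4635 0.2131 0.2098] rot [ 3.1   -0.015  2.072] F [ 1.1 -0.  -3.5] left 12
[[[-0.0386,-0.0081,-0.0002],0.088],[[-0.0392,-0.0047,-0.0002],0.088],[[-0.0394,-0.0012,-0.0002],0.088],[[-0.0394,0.0023,-0.0002],0.088],[[-0.039,0.0057,-0.0002],0.088],[[-0.0384,0.0092,-0.0002],0.088],[[-0.0374,0.0125,-0.0002],0.088],[[-0.0362,0.0157,-0.0002],0.088],[[-0.0347,0.0189,-0.0002],0.088],[[-0.0329,0.0219,-0.0002],0.088]]
```

```bash
python3 plan.py .601 -.240 .215 1.014 .025
```

```text
t 21.45 pos [0.4635 0.2131 0.2098] rot [ 3.1   -0.015  2.072] F [ 1.1 -0.  -3.5] left 19
[[[-0.0244,-0.0051,-0.0003],0.056],[[-0.0246,-0.0038,-0.0003],0.056],[[-0.0248,-0.0024,-0.0003],0.056],[[-0.0249,-0.001,-0.0003],0.056],[[-0.0249,0.0004,-0.0003],0.056],[[-0.0249,0.0018,-0.0003],0.056],[[-0.0247,0.0032,-0.0003],0.056],[[-0.0245,0.0045,-0.0003],0.056],[[-0.0242,0.0059,-0.0003],0.056],[[-0.0239,0.0072,-0.0003],0.056]]
```

>>> {"api": "carry_out", "payload": {"targets": [[[-0.0245, -0.005, -0.0005], 0.056], [[-0.0245, -0.004, -0.0005], 0.056], [[-0.025, -0.0025, -0.0005], 0.056], [[-0.025, -0.001, -0.0005], 0.056], [[-0.025, 0.0005, -0.0005], 0.056], [[-0.025, 0.002, -0.0005], 0.056], [[-0.0245, 0.003, -0.0005], 0.056], [[-0.0245, 0.0045, -0.0005], 0.056], [[-0.024, 0.006, -0.0005], 0.056], [[-0.024, 0.007, -0.0005], 0.056]]}}

```text
time: 22.7
tool_pos: [0.5332, -0.032, 0.2025]
tool_rot: [3.125, -0.036, 1.497]
contact_force: [-0.1, 0.1, -3.6]
opening: 0.022
```

```bash
python3 plan.py .601 -.240 .215 1.014 .025
```

```text
t 22.7 pos [ 0.5332 -0.032   0.2025] rot [ 3.125 -0.036  1.497] F [-0.1  0.1 -3.6] left 9
[[[-0.0225,0.0092,-0.0014],0.054],[[-0.022,0.0104,-0.0014],0.054],[[-0.0214,0.0116,-0.0014],0.054],[[-0.0207,0.0127,-0.0014],0.054],[[-0.02,0.0138,-0.0014],0.054],[[-0.0193,0.0148,-0.0014],0.054],[[-0.0184,0.0159,-0.0014],0.054],[[-0.0175,0.0168,-0.0014],0.054],[[-0.0166,0.0177,-0.0014],0.054]]
```

>>> {"api": "carry_out", "payload": {"targets": [[[-0.0225, 0.009, -0.0025], 0.054], [[-0.022, 0.0105, -0.0025], 0.054], [[-0.0215, 0.0115, -0.0025], 0.054], [[-0.0205, 0.0125, -0.0025], 0.054], [[-0.02, 0.014, -0.0025], 0.054], [[-0.0195, 0.015, -0.002], 0.054], [[-0.0185, 0.016, -0.002], 0.054], [[-0.0175, 0.017, -0.002], 0.054], [[-0.0165, 0.0175, -0.002], 0.054], [[0, 0, 0], 0]]}}

```text
time: 23.95
tool_pos: [0.5997, -0.2527, 0.2107]
tool_rot: [-3.13, -0.037, 0.986]
contact_force: [0.1, 0.4, -4.9]
opening: 0.0218
```

```bash
python3 plan.py .601 -.240 .215 1.014 .01
```

```text
t 23.95 pos [ 0.5997 -0.2527  0.2107] rot [-3.13  -0.037  0.986] F [ 0.1  0.4 -4.9] left 2
[[[0.0057,-0.003,-0.0022],-0.014],[[0.0057,-0.0029,-0.0022],-0.014]]
```

>>> {"api": "carry_out", "payload": {"targets": [[[0.0045, -0.0025, 0.004], -0.014], [[0.0045, -0.0025, 0.012], -0.014], [[-0.0005, 0, 0.015], 0], [[-0.0005, 0, 0.01], 0], [[0, 0, 0], 0]]}}

```text
time: 24.58
tool_pos: [0.5993, -0.2378, 0.1654]
tool_rot: [-3.126, -0.038, 1.019]
contact_force: [-0.2, 0.2, -3.3]
opening: 0.0216
```

```bash
python3 plan.py .600 -.242 .14 1.014 .01
python3 - <<'E'
from h import *
t=eyes.read_camera('top')[:,:,::-1];s=eyes.read_camera('scene')[:,:,::-1]
f=lambda i:np.clip(i.astype(float)*1.7,0,255).astype('u1')
a=[cv2.resize(f(i)[y:y+150,x:x+120],(400,500),interpolation=cv2.INTER_CUBIC) for i,x,y in [(t,320,150),(s,190,80)]]
cv2.imwrite("pics/r1.png",np.hstack(a))
E
```

```text
t 24.57 pos [ 0.5993 -0.2378  0.1654] rot [-3.126 -0.038  1.019] F [-0.2  0.2 -3.3] left 3
[[[-0.0011,0.0009,0.0085],0.002],[[-0.0011,0.0009,0.0085],0.002],[[-0.0011,0.0009,0.0085],0.002]]
```

View pics/r1.png

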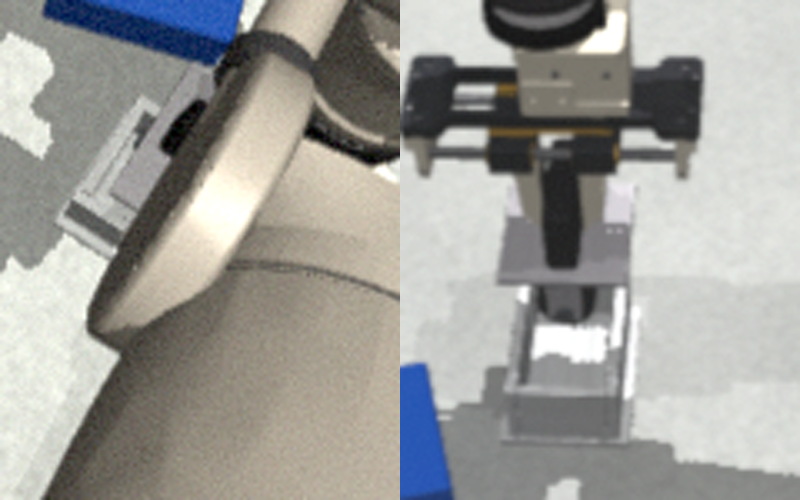

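>>> {"api": "carry_out", "payload": {"targets": [[[-0.0018, 0.001, 0.009], 0.002], [[-0.0018, 0.001, 0.009], 0.002], [[-0.0015, 0.0005, 0.009], 0], [[0, 0, 0], 0]]}}

```text
time: 25.18
tool_pos: [0.5998, -0.2439, 0.1381]
tool_rot: [-3.129, -0.038, 1.014]
contact_force: [-0.2, 0.3, -3.6]
opening: 0.0215
```

```bash
python3 plan.py .600 -.242 .085 1.014 .01
```

```text
t 25.18 pos [ 0.5998 -0.2439  0.1381] rot [-3.129 -0.038  1.014] F [-0.2  0.3 -3.6] left 6
[[[0.0003,-0.0001,0.0089],-0.0],[[0.0003,-0.0001,0.0089],-0.0],[[0.0003,-0.0001,0.0089],-0.0],[[0.0003,-0.0001,0.0089],-0.0],[[0.0003,-0.0001,0.0089],-0.0],[[0.0003,-0.0001,0.0089],-0.0]]
```

>>> {"api": "carry_out", "payload": {"targets": [[[0, 0, 0.009], 0], [[0, 0, 0.009], 0], [[0, 0, 0.009], 0], [[0, 0, 0.009], 0], [[0, 0, 0.008], 0], [[0, 0, 0.004], 0]]}}

```text
time: 25.92
tool_pos: [0.6005, -0.2419, 0.087]
tool_rot: [-3.13, -0.038, 1.014]
contact_force: [0.2, -0.3, -3.5]
opening: 0.0222
```

>>> {"api": "carry_out", "payload": {"targets": [[[0, 0, 0.004], 0], [[0, 0, 0.003], 0], [[0, 0, 0.002], 0]]}}

```text
time: 26.3
tool_pos: [0.6009, -0.2416, 0.0776]
tool_rot: [-3.131, -0.038, 1.014]
contact_force: [-0.8, -0.2, -4.0]
opening: 0.0216
```

>>> {"api": "carry_out", "payload": {"targets": [[[0, 0, 0.002], 0], [[0, 0, 0.001], 0]]}}

```text
time: 26.55
tool_pos: [0.6011, -0.2415, 0.0758]
tool_rot: [-3.132, -0.038, 1.014]
contact_force: [-3.8, 2.6, 4.9]
opening: 0.0219
```

>>> {"api": "carry_out", "payload": {"targets": [[[0, 0, -0.0005], 0], [[0, 0, 0], 0]], "grip_force": 10}}

```text
time: 26.8
tool_pos: [0.6013, -0.2417, 0.0762]
tool_rot: [-3.132, -0.038, 1.014]
contact_force: [0.2, -1.2, -3.8]
opening: 0.0217
```

>>> {"api": "carry_out", "payload": {"targets": [[[0, 0, 0], 0], [[0, 0, 0], 0], [[0, 0, 0], 0], [[0, 0, 0], 0], [[0, 0, 0], 0]], "fingers": 0.5}}

```text
time: 27.42
tool_pos: [0.6023, -0.2424, 0.0775]
tool_rot: [-3.135, -0.038, 1.014]
contact_force: [-0.5, 1.1, -0.3]
opening: 0.046
```

Released (the load is off). Open fully and rise.

>>> {"api": "carry_out", "payload": {"targets": [[[0, 0, 0], 0], [[0, 0, 0], 0], [[0, 0, 0], 0], [[0, 0, 0], 0], [[0, 0, 0], 0], [[0, 0, 0], 0]], "fingers": 0}}

```text
time: 28.18
tool_pos: [0.6023, -0.2424, 0.0774]
tool_rot: [-3.135, -0.038, 1.014]
contact_force: [0.4, -1.1, -0.5]
opening: 0.0921
```

>>> {"api": "carry_out", "payload": {"targets": [[[0, 0, -0.01], 0], [[0, 0, -0.02], 0], [[0, 0, -0.03], 0], [[0, 0, -0.03], 0], [[0, 0, -0.03], 0], [[0, 0, -0.03], 0], [[-0.03, -0.04, 0], 0], [[-0.03, -0.04, 0], 0], [[-0.03, -0.04, 0], 0], [[-0.03, -0.04, 0], 0]]}}

```text
time: 29.42
tool_pos: [0.3988, -0.2662, 0.2347]
tool_rot: [3.137, -0.037, 1.018]
contact_force: [0.4, -0.8, -0.1]
opening: 0.0919
```

>>> {"api": "carry_out", "payload": {"targets": [[[0.04, -0.02, 0], 0], [[0.04, -0.02, 0], 0], [[0.04, -0.02, 0], 0], [[0.04, -0.02, 0], 0], [[0, 0, 0], 0]]}}

```text
time: 30.05
tool_pos: [0.4124, -0.0863, 0.2449]
tool_rot: [3.129, -0.037, 1.008]
contact_force: [0.3, -0.1, 0.6]
opening: 0.0922
```

```bash
python3 - <<'E'
from h import *
t=eyes.read_camera('top')[:,:,::-1];s=eyes.read_camera('scene')[:,:,::-1]
cv2.imwrite("pics/top9.png",t)
f=lambda i:np.clip(i.astype(float)*1.7,0,255).astype('u1')
a=[cv2.resize(f(i)[y:y+100,x:x+80],(400,500),interpolation=cv2.INTER_CUBIC) for i,x,y in [(t,335,160),(s,200,130)]]
cv2.imwrite("pics/e1.png",np.hstack(a))
E
python3 zs.py | tail -1
```

```text
after [np.float64(2.500000000000011), np.float64(-4.499999999999996), np.float64(-2.999999999999994), np.float64(-2.999999999999994), np.float64(-3.9999999999999947), np.float64(-2.999999999999994), np.float64(-3.9999999999999947), np.float64(-2.999999999999994), np.float64(-2.999999999999994), np.float64(-3.4999999999999942), np.float64(-2.4999999999999933), np.float64(-4.499999999999996)]
```

View pics/e1.png

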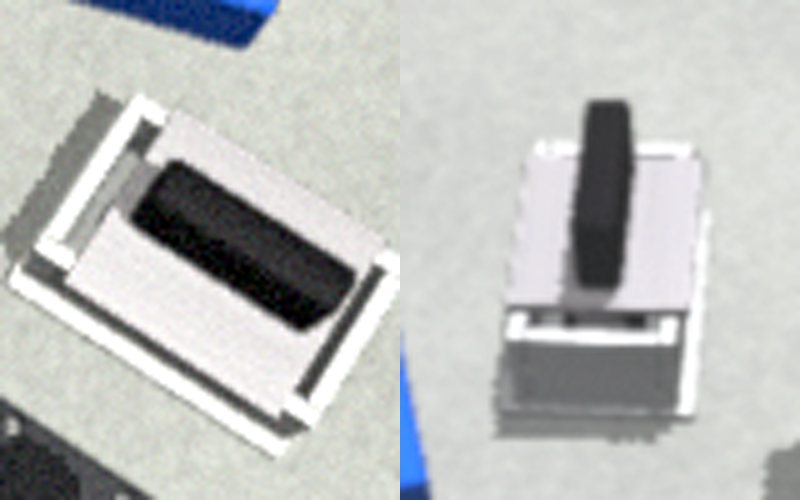

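View pics/top9.png

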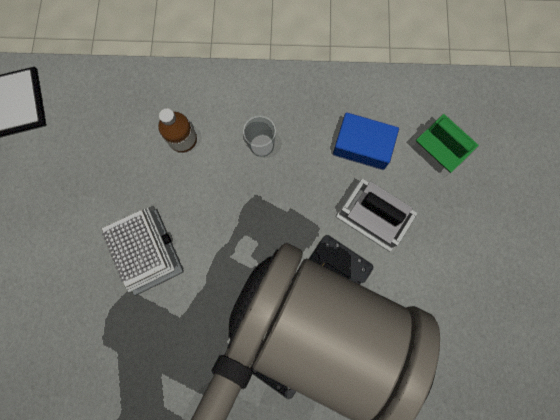

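Run:
```python
from h import *
s=eyes.read_camera('scene')[:,:,::-1]
s0=cv2.imread("pics/scene0.png");t0=cv2.imread("pics/top0.png");t=cv2.imread("pics/top9.png")
f=lambda i:cv2.normalize(i,None,0,255,cv2.NORM_MINMAX)
a=[cv2.resize(f(i[275:355,355:432]),(385,400),interpolation=cv2.INTER_CUBIC) for i in (s0,s)]
cv2.imwrite("pics/e2.png",np.hstack(a))
```

```text
(no output)
```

View pics/e2.png

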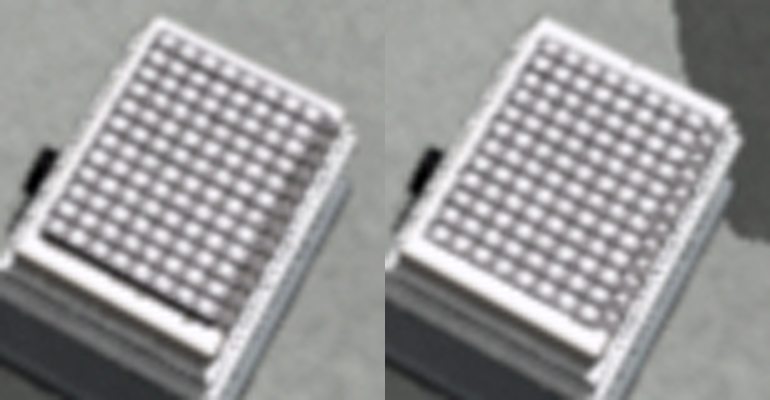

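```bash
python3 -c "
from cell import order;print(order.hand_in())"
```

```text
the job is handed in; nothing more can be done
None
```

I rolled the well plate out and back. All twelve strips look home, the roller hangs in its stand, and I handed the job in at about 30 s. The hand-in gives no verdict.

**Rolling:** The drum first touched the strips with its underside about 84 mm above the bench. The wrist force at the end of each move gave a downward push of roughly 8–14 N while rolling, mostly 11–14 N. I saw nothing near 25 N, but I only have end-of-move readings, not the peaks between them. During the outward pass the tool was tilted by up to 0.04 rad along the drum, so one end pressed first. Most of that tilt was gone by the end of the return pass.

**Last checks:**
- **Strips:** After the return pass, the scene picture put every strip 4.5–7 mm lower than at the start. A repeat under different light at the end gave smaller drops, about 4–6 mm for strips 1–11. It gave no usable value for strip 0, because the white frame misled it. By eye in the final picture, strip 0 sits as low as the others.
- **Roller:** It is upright in the stand with the guard plate on the rims. By eye it sits a few millimetres off where it started, along the stand's x. I did not measure that shift, but it looks well inside the 15 mm allowed.
- **Surroundings:** In the final top picture the beaker, bottle and blue box look unmoved. The arm hides the jar there, so I could not check it, but no move brought the arm close to it. The gripper was open and clear of everything.

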